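Set the release tester's pointer to the green mark and switch on

ROBOT

A 6-joint arm with a two-finger parallel gripper is mounted at the origin on the work surface. World frame = base frame: x ahead of the robot, y to its left, z up, the work surface at z = 0. Lengths are in m, angles in degrees, forces in N, time in s.
With the tool pointing down it reaches from about 0.4 to 0.825 m from the base axis. Payload 7 kg.
Tool frame: the origin (TCP) lies on the centre line of the jaws, within the pads' length; the fingertips stand 19 mm ahead of it and the grasp point (between the pads) is the TCP; z points along the fingers, y is the line along which they close (so a half turn about z gives the same grasp; the last joint's range is limited). The gripper opens to 88 mm and grips with 3 to 60 N. Pads are 19 mm wide; open, the fingers measure 130 mm over their backs; the gripper's body (78 mm by 193 mm) begins 47 mm behind the grasp point.
Start: joints at [86.981, 20.546, 0.682, 0, -70.136, -16.507], TCP at [0.226, 0.636, 0.246] pointing down, gripper open.
Joint ranges: [-176.03, 176.03], [-82.01, 121.73], [-58.28, 71.71], [-173.87, 95.51], [-174.79, -0.11], [-173.66, 173.66]. Speed limits (degrees/s): [136.94, 136.94, 172.46, 180, 180, 180].

INTERFACE

Orientations are given as [roll, pitch, yaw] about the fixed x, y, z axes, in that order (R = Rz(yaw) Ry(pitch) Rx(roll)).
In Python, from plant import ctrl gives the robot as it stands.
- The arm moves only by the tool move_arm, never from a script. Its argument "motion" is a list of rows, each a list of 3 entries, a list of its own where there are three numbers: the shift along the tool's x, y, z in mm, then the turn, a rotation vector about the tool's x, y, z in degrees, then the closure, from 0 (fully open) to 1 (shut). A call has 1 to 10 rows; each row is the pose to reach, as a shift and turn from the pose commanded when the call began, along the tool's axes at that moment; what a row does not reach only later rows make up. A row lasts 1/12 s, in which the tool goes at most 41.7 mm and 7.16 degrees, less where a joint would pass 70% of its speed; a pose out of reach is approached as far as the arm can. A call with a gripper value outside its range is refused whole. The fingers move at their own pace and stop on an object; the grip force is fixed at half the most. Time passes only in rows, so rows that repeat a pose let the fingers close. It gives the time, the measured TCP pose, the force, the opening and the grip force at its end, in the units of the state.
- ctrl.get_obs(): the state, without advancing time (a new reading comes with each control period).
- ctrl.snapshot(name): name is "scene" or "top" or "wrist"; returns a dict with "color" (420x560x3 uint8, blue, green, red), "camera_matrix" (3x3 intrinsics, pixels), "k1" (the pictures are not rectified: a ray, as slopes to the right and down, at radius r is drawn at 1 + k1 r^2 times it, then the intrinsics apply), "cam_to_world" (4x4, takes a point from camera to world coordinates). Camera axes: x right, y up, looking along -z (the intrinsics and any distortion apply to the point x, -y, -z); pixel columns grow to the right and rows downward; lengths in m; the calibration is good to about 2 mm. A picture is of the moment at which its call begins. There is no depth.
- ctrl.close_job(): hands the job in; it is judged then, once.
The state is a dict: "clock": time; "joint_pos": joint angles; "qvel": joint speeds; "tau": joint torques, N m; "tool_pos": TCP position; "orientation": TCP orientation; "force": force on the tool from outside, world axes, zero at the start; "moment": the same for the moment, N m; "opening": finger opening in m; "gripper_force": force on a finger pad.
Only numpy, scipy, OpenCV 4.12 (cv2) and the standard library are available. Lean on these libraries where they do the work, as an engineer would, in place of code of your own. Each camera call takes 0.05 s, during which the arm holds its last target. There are 200 camera calls.

TASK

Push the black pointer arm on the orange release tester round with a fingertip until its red tip points at the middle of the green mark, and only then press the raised end of the cream rocker switch on the bench socket right down so that it stays on. Push gently, grip or lift nothing, and leave the hex key case, the two white toe wings and the chrome depth gauge where they lie.

Things in the scene. Friction and masses are not known exactly. Their poses are not given: they have to be found in the camera images.
- head: Squat round orange release-tester housing, fixed: 250 mm across, with a white dial 220 mm across on top, its surface 76 mm above the bench. Origin: centre of the underside, on the pointer's vertical axis; z up. The pointer's hub on the dial's centre is a dark cylinder 40 mm across, up to 48 mm above the dial.
- pointer: Black arm turning about the dial's centre. Origin on the axis at the dial's surface; x out along the arm. Bar 12 mm wide, out to 80 mm from the axis, underside 12 mm and top 40 mm above the dial. Push either flank, either way, over half a turn free of stops. Friction (0.2 N m, about 3 N at 65 mm) holds it where it is left. Must not feel over 25 N from the fingers; gripping it exceeds that.
- pointer_tip (a point): The end of the red needle (4 mm wide, 6 mm tall) that goes on from the arm's end: 95 mm from the axis, 15 mm above the dial.
- green_mark (a point): Centre of the green mark, 95 mm from the pointer's axis, somewhere round the dial's rim: a flat green plate 18 mm wide along the rim, 24 mm long radially, 2 mm thick, fixed to the dial. The needle passes above it.
- socket: Grey bench socket box, fixed to the bench, 130 x 80 mm, 50 mm high. Origin: centre of its underside; z up. The rocker switch lies over its -x half, a round mains outlet over its +x half.
- rocker (a joint): Tilt of the cream rocker: a shallow V of two plates, each 25 x 32 x 8 mm, along the socket's x, about a level axis 28 mm from the socket's origin towards its -x, 60 mm above the bench. 0 = off (start): the -x half, with a red bar, slopes up 0.32 rad, the other is level. Pressed down level with 3 to 6 N it reads 0.32 = on and stays by friction; on counts above 0.24.
- rocker_raised_end (a point): Point on top of the rocker's raised half (the one to press down), 20 mm from the rocker's axis, on its middle line, about 70 mm above the bench when off; it moves with the rocker, to 64 mm when on.
- keycase: Black open case of steel hex keys, 115 x 62 mm, 22 mm high, loose. Origin: centre of the underside. To be left alone.
- wing_a: White toe wing, 60 x 35 mm, 26 mm high, loose. Origin under it. To be left alone.
- wing_b: Second white toe wing, like the first. To be left alone.
- gauge: Chrome depth gauge lying flat, 130 mm long, 50 mm across its bar, 18 mm high, loose. Origin under its middle. To be left alone.

How it is judged:
By the outcome, as a careful person would: the job done as asked, in the order asked, and still so for the second after the job is handed in, with the robot touching nothing.
It also fails if it takes over 61 s, if anything falls off the work surface, if the arm or the gripper's body presses on something with over 40 N, if the wrist force passes 120 N, or if a joint passes its speed limit or range.

## Working session

There is one attempt and no reset: what is moved stays moved. The work goes in short steps, Python scripts to look and compute and a tool call to move; the robot and the scene stay as the last step left them, time stands still between calls to the robot, and variables do not carry over. Pictures are saved under pics/ and viewed, at most 10 in all, crops included, and the job is handed in when it is done.

Besides the shell and the picture viewer there is one more tool, called by a JSON object that holds its "fn" and its "kwargs". move_arm: Moves the arm, as the interface text tells. Its arguments: {"type":"object","properties":{"motion":{"type":"array"}},"required":["motion"]}

```bash
mkdir -p pics; ls; python3 - <<'E'
from plant import ctrl
import cv2
o=ctrl.get_obs();print(o)
for n in("top","scene"):
    s=ctrl.snapshot(n);cv2.imwrite(f"pics/{n}1.png",s["color"]);print(n,s["camera_matrix"],s["k1"],s["cam_to_world"])
E
```

```text
pics
{'clock': 0.0, 'joint_pos': array([ 8.69801286e+01,  2.05908411e+01,  6.37302445e-01, -1.86386911e-02,
       -7.01367863e+01, -1.65069904e+01]), 'qvel': array([ 0.09433778,  0.0478662 ,  0.05560106, -0.10864877,  0.08088174,
       -0.00132456]), 'tau': array([ 1.12979040e-03, -5.82721853e+01,  2.93051022e+01,  6.99689895e+00,
        6.87344917e-03, -1.71944484e-04]), 'tool_pos': array([0.22549678, 0.63576373, 0.24466084]), 'orientation': array([ 1.79908419e+02, -8.86677312e-03, -1.95332016e+01]), 'force': array([-0.4217101 , -0.4656262 ,  0.26123565]), 'moment': array([ 0.00131213, -0.00831289,  0.03821083]), 'gripper_force': 0.0, 'opening': 0.08743687511133101}
top [[383.80036686   0.         279.50192544]
 [  0.         383.80036686 210.35860834]
 [  0.           0.           1.        ]] -0.03650466200947301 [[-0.02145968  0.98500085 -0.17120983  0.50066024]
 [-0.99973669 -0.01975011  0.01168244 -0.01395668]
 [ 0.0081258   0.17141545  0.98516532  0.87983341]
 [ 0.          0.          0.          1.        ]]
scene [[385.04303539   0.         271.11484582]
 [  0.         385.04303539 205.79240946]
 [  0.           0.           1.        ]] -0.078344464550796 [[-0.83551315 -0.37443504  0.4021395   0.94864632]
 [ 0.54920785 -0.59170992  0.59012719  0.46297699]
 [ 0.01698563  0.7139172   0.70002409  0.67217564]
 [ 0.          0.          0.          1.        ]]
```

View pics/top1.png

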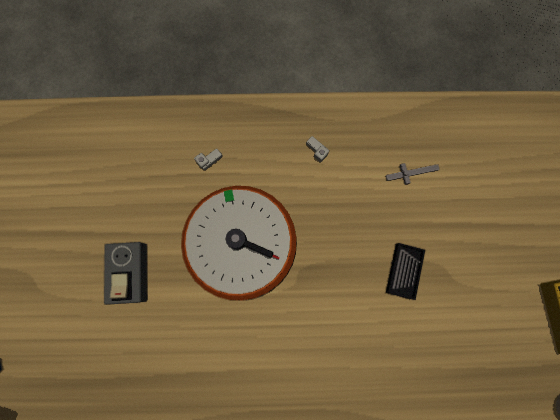

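View pics/scene1.png

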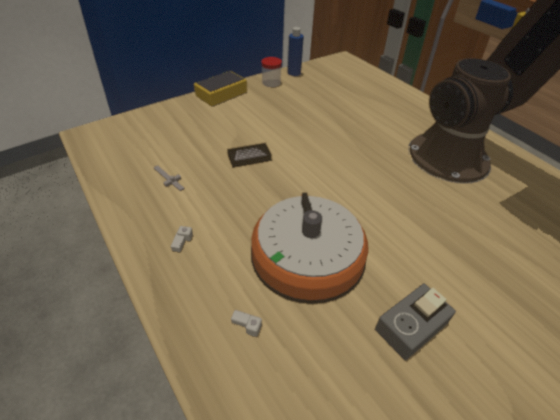

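The top view shows the dial centred near (239,242), the red tip near (277,257), the green mark near (229,196), and the socket near (125,272) with the rocker's red bar near (118,294). The scene view agrees. I'll measure these by colour next.

```bash
cat > h.py <<'E'
import numpy as np, cv2
from plant import ctrl
def ray(s,uv):
    K=s["camera_matrix"];k=s["k1"];d=np.array([(uv[0]-K[0,2])/K[0,0],(uv[1]-K[1,2])/K[1,1]])
    p=d.copy()
    for _ in range(20): p=d/(1+k*(p@p))
    T=s["cam_to_world"];return T[:3,3],T[:3,:3]@np.array([p[0],-p[1],-1])
def at(s,uv,z):
    o,d=ray(s,uv);return o+d*(z-o[2])/d[2]
def proj(s,P):
    T=s["cam_to_world"];c=T[:3,:3].T@(np.asarray(P)-T[:3,3]);p=np.array([c[0],-c[1]])/-c[2]
    p=p*(1+s["k1"]*(p@p));K=s["camera_matrix"];return p*[K[0,0],K[1,1]]+[K[0,2],K[1,2]]
def mask(s,what):
    h=cv2.cvtColor(s["color"],cv2.COLOR_BGR2HSV).astype(int);H,S,V=h[...,0],h[...,1],h[...,2]
    return {"green":(H>45)&(H<85)&(S>120)&(V>50),"red":((H<6)|(H>172))&(S>150)&(V>80),"white":(S<40)&(V>130),
      "cream":(H>15)&(H<35)&(S>20)&(S<90)&(V>150)}[what]
def cen(m,box):
    u0,u1,v0,v1=box;v,u=np.nonzero(m[v0:v1,u0:u1]);return np.array([u.mean()+u0,v.mean()+v0]),len(u)
E
python3 - <<'E'
from h import *
s=ctrl.snapshot("top")
g,n=cen(mask(s,"green"),(215,245,180,210));G=at(s,g,.078);print("green",g,n,G)
m=mask(s,"white");w=m[170:310,170:310].astype(np.uint8)
c=max(cv2.findContours(w,0,cv2.CHAIN_APPROX_NONE)[0],key=cv2.contourArea)
hull=cv2.convexHull(c)[:,0]+170
P=np.array([at(s,p,.076)[:2] for p in hull])
A=np.c_[2*P,np.ones(len(P))];x=np.linalg.lstsq(A,(P**2).sum(1),rcond=None)[0];print("dial",x[:2],np.sqrt(x[2]+x[:2]@x[:2]))
C=x[:2]
r,n=cen(mask(s,"red"),(265,285,248,266));R=at(s,r,.091);print("red",r,n,R,np.linalg.norm(R[:2]-C))
print("greenR",np.linalg.norm(G[:2]-C),"angles",[np.degrees(np.arctan2(*(q[:2]-C)[::-1])) for q in(G,R)])
print("redbar",cen(mask(s,"red"),(105,135,280,305)),"cream",cen(mask(s,"cream"),(105,135,268,305)))
cv2.imwrite("pics/crop.png",np.hstack([cv2.resize(s["color"][230:315,90:160],None,fx=6,fy=6,interpolation=2)[:510],cv2.resize(s["color"][230:281,225:290],None,fx=5,fy=10,interpolation=2)[:510]]))
E
```

```text
green [228.375      195.28409091] 88 [0.67484783 0.08494109 0.078     ]
dial [0.57901861 0.06583043] 0.10791945337993311
red [275.42857143 256.64285714] 14 [ 0.5418989  -0.01292416  0.091     ] 0.08706410791493233
greenR 0.09771619985493962 angles [np.float64(11.278205306543093), np.float64(-115.23609118040386)]
redbar (array([117.33333333, 293.33333333]), 6) cream (array([118.9047619 , 279.61904762]), 63)
```

View pics/crop.png

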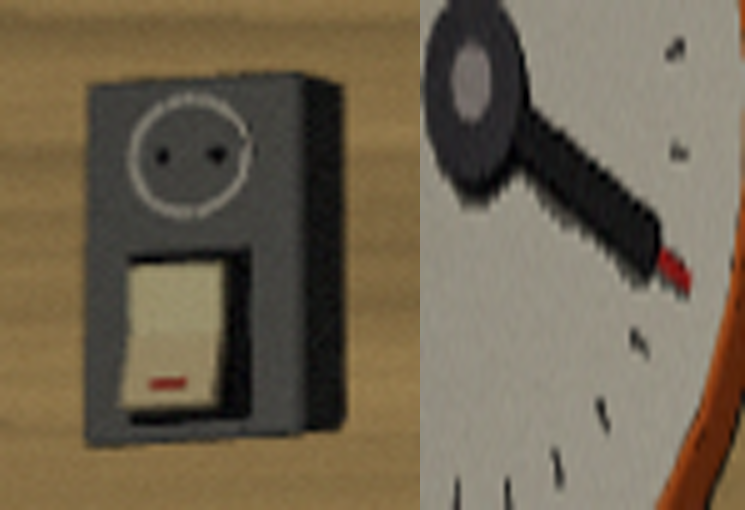

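The crop shows the socket's top corners near (104.7,244.2), (140.5,242.5), (104.2,304.5) and (140.3,302.5). The rocker's red bar is at about (118,294). The pointer has to turn about +126°, counter-clockwise.

```bash
cat >> h.py <<'E'
from scipy.spatial.transform import Rotation as Ro
def goto(p,yaw,frm=None):
    """shift mm / turn deg in tool axes from present pose to tool-down pose"""
    o=ctrl.get_obs();fp,fr=frm or (o["tool_pos"],Ro.from_euler("xyz",o["orientation"],degrees=True))
    return (fr.inv().apply(np.array(p)-fp)*1000).round(1),(fr.inv()*Ro.from_euler("xyz",[180,0,yaw],degrees=True)).as_rotvec(degrees=True).round(1)
def push(C,th,off,z,r=.065):
    a=np.radians(th);u=np.array([np.cos(a),np.sin(a)]);t=np.array([-u[1],u[0]])
    return np.r_[np.array(C)+r*u-off*t,z]
E
python3 - <<'E'
from h import *
s=ctrl.snapshot("top")
c=np.array([at(s,p,.05) for p in[(104.7,244.2),(140.5,242.5),(140.3,302.5),(104.2,304.5)]])
print(c,c.mean(0),np.linalg.norm(np.roll(c,-1,0)-c,axis=1))
d=(c[0]+c[1]-c[2]-c[3]);a=np.arctan2(d[1],d[0]);print("yaw",np.degrees(a))
print("redbar",at(s,(117.8,293.8),.072)); e=c.mean(0)[:2]-.048*np.array([np.cos(a),np.sin(a)]);print("press",e,proj(s,[*e,.07]))
for p in[(110.8,272.5),(127.5,272.5)]:print(at(s,p,.064))
# hub top centre estimate
print("hub",at(s,(235.6,239),.124))
print(goto(push((.579,.066),-115,.047,.2),-115))
E
```

```text
[[0.57793984 0.35716097 0.05      ]
 [0.58021271 0.2789835  0.05      ]
 [0.45302971 0.2747895  0.05      ]
 [0.45001919 0.35169442 0.05      ]] [0.51530036 0.3156571  0.05      ] [0.07821051 0.12725213 0.07696383 0.1280374 ]
yaw 2.1687049099776696
redbar [0.47261825 0.3146235  0.072     ]
press [0.46733474 0.31384068] [118.45445932 296.35207311]
[0.51665087 0.33475572 0.064     ]
[0.51606975 0.29924279 0.064     ]
hub [0.57641006 0.06490917 0.124     ]
(array([470.7, 479.2,  45.5]), array([ 0. , -0.1, 95.5]))
```

{"fn": "move_arm", "kwargs": {"motion": [[[27,28,3],[0,0,5.5],1],[[54,56,5],[0,0,11],1],[[81,84,8],[0,0,17],1],[[108,112,11],[0,0,22],1],[[135,140,13],[0,0,28],1],[[162,168,16],[0,0,33],1],[[189,196,18],[0,0,39],1],[[216,224,21],[0,0,44],1],[[243,250,24],[0,0,50],1],[[243,250,24],[0,0,50],1]]}}

```text
clock: 1.03
tool_pos: [0.3718, 0.3141, 0.2211]
orientation: [179.9, -0.1, -70.1]
force: [-0.5, 0.8, 0.5]
opening: 0.0265
gripper_force: 0.0
```

```bash
python3 - <<'E'
from h import *
o=ctrl.get_obs();print(o["tool_pos"],o["orientation"],o["joint_pos"],o["opening"],o["force"])
print(goto(push((.579,.066),-115,.047,.2),-115))
E
```

```text
[0.37182147 0.31409101 0.22110089] [ 1.79910337e+02 -5.31609955e-02 -7.00805160e+01] [ 6.33778037e+01  3.75636232e+00 -2.44176305e+01 -2.61621122e-02
 -6.19276592e+01 -4.34460293e+01] 0.026544993741671706 [-0.49407838  0.7986888   0.48343924]
(array([316.7, -31.1,  21.3]), array([ 0.1, -0.1, 44.9]))
```

{"fn": "move_arm", "kwargs": {"motion": [[[36,-3,2],[0,0,5],1],[[72,-7,4],[0,0,10],1],[[108,-10,6],[0,0,15],1],[[144,-14,8],[0,0,20],1],[[180,-17,10],[0,0,25],1],[[216,-21,12],[0,0,30],1],[[252,-24,14],[0,0,35],1],[[288,-28,16],[0,0,40],1],[[317,-31,21],[0,0,45],1],[[317,-31,21],[0,0,45],1]]}}

```text
clock: 1.87
tool_pos: [0.5119, 0.0295, 0.1994]
orientation: [179.9, -0.1, -115.0]
force: [0.2, 0.4, -0.0]
opening: 0.0007
gripper_force: 0.0
```

```bash
python3 - <<'E'
from h import *
o=ctrl.get_obs();print(o["tool_pos"],o["orientation"],o["joint_pos"],o["opening"],o["force"])
print(goto(push((.579,.066),-115,.047,.112),-115))
s=ctrl.snapshot("wrist");cv2.imwrite("pics/w1.png",s["color"])
E
```

```text
[0.51186693 0.02949415 0.19942839] [ 1.79942556e+02 -9.40268339e-02 -1.15031869e+02] [ 2.52775925e+01  7.41429508e+00 -2.33240289e+01  1.84153912e-02
 -5.93707173e+01 -5.03189062e+01] 0.0007127401426277817 [ 0.1598959   0.37211044 -0.03977885]
(array([ 3.4,  1.5, 87.4]), array([ 0.1, -0.1, -0. ]))
```

View pics/w1.png

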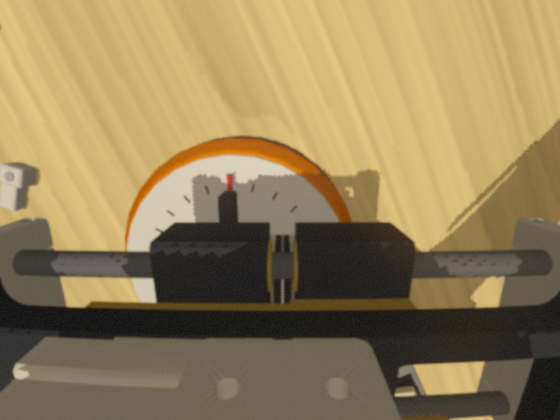

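The wrist view shows the pointer and its red tip near (230,182), left of the fingers, which are centred near x=282. That clears the way to descend beside the flank.

{"fn": "move_arm", "kwargs": {"motion": [[[1,1,22],[0,0,0],1],[[2,1,44],[0,0,0],1],[[3,2,66],[0,0,0],1],[[3,2,80],[0,0,0],1],[[3,2,87],[0,0,0],1],[[3,2,87],[0,0,0],1]]}}

```text
clock: 2.42
tool_pos: [0.507, 0.0316, 0.1123]
orientation: [179.9, -0.1, -114.5]
force: [-0.2, 0.7, 0.2]
opening: 0.0003
gripper_force: 0.0
```

```bash
python3 - <<'E'
from h import *
o=ctrl.get_obs();print(o["tool_pos"],o["orientation"],o["force"])
C=(.578,.0655)
for th,off in[(-115,.035),(-115,.027)]+[(t,.027) for t in range(-110,-65,5)]:print(th,*[list(map(float,x)) for x in goto(push(C,th,off,.112),th)])
E
```

```text
[0.50697538 0.03155438 0.11229307] [ 1.79893034e+02 -1.11584391e-01 -1.14454109e+02] [-0.1605936   0.65995342  0.16867196]
-115 [4.4, -15.0, 0.3] [0.1, -0.1, 0.5]
-115 [4.4, -23.0, 0.3] [0.1, -0.1, 0.5]
-110 [6.6, -28.7, 0.3] [0.1, -0.1, -4.5]
-105 [8.2, -34.6, 0.2] [0.1, -0.1, -9.5]
-100 [9.4, -40.7, 0.2] [0.1, -0.1, -14.5]
-95 [10.0, -46.8, 0.2] [0.1, -0.1, -19.5]
-90 [10.0, -52.9, 0.2] [0.1, -0.1, -24.5]
-85 [9.6, -59.1, 0.2] [0.1, -0.1, -29.5]
-80 [8.6, -65.1, 0.2] [0.1, -0.1, -34.5]
-75 [7.0, -71.1, 0.2] [0.1, -0.1, -39.5]
-70 [5.0, -76.9, 0.2] [0.1, -0.1, -44.5]
```

{"fn": "move_arm", "kwargs": {"motion": [[[4,-10,0],[0,0,0],1],[[4,-15,0],[0,0,0],1],[[4.4,-18,0],[0,0,0.5],1],[[4.4,-21,0],[0,0,0.5],1],[[4.8,-24,0],[0,0,-0.5],1],[[5.6,-26.5,0],[0,0,-2.5],1],[[6.6,-28.7,0],[0,0,-4.5],1],[[7.4,-31.7,0],[0,0,-7],1],[[8.2,-34.6,0],[0,0,-9.5],1],[[9.4,-40.7,0],[0,0,-14.5],1]]}}

```text
clock: 3.25
tool_pos: [0.5406, 0.0061, 0.1138]
orientation: [180.0, 0.0, -99.9]
force: [-2.5, 2.9, 1.2]
opening: 0.0005
gripper_force: 1.7
```

```bash
python3 - <<'E'
from h import *
o=ctrl.get_obs();print(o["tool_pos"],o["orientation"],o["force"],o["clock"])
s=ctrl.snapshot("top");m=mask(s,"red");C=np.array((.578,.0655))
v,u=np.nonzero(m[180:300,225:290]);P=np.array([at(s,(a+225,b+180),.091)[:2] for a,b in zip(u,v)])
k=np.linalg.norm(P-C,axis=1)<.098;r=P[k].mean(0) if k.any() else 0;print(k.sum(),r,np.degrees(np.arctan2(*(r-C)[::-1])))
for th in range(-96,-40,4):print(th,*[list(map(float,x)) for x in goto(push(C,th,.027,.112),th)])
E
```

```text
[0.54064999 0.00607904 0.11377122] [ 1.79968394e+02  3.50615923e-02 -9.98902742e+01] [-2.54546293  2.85847832  1.19043988] 3.25Traceback (most recent call last):
  File "<stdin>", line 5, in <module>
ValueError: operands could not be broadcast together with shapes (0,) (2,)
```

```bash
python3 - <<'E'
from h import *
C=np.array((.578,.0655))
for th in range(-97,-62,4):print(th,*[list(map(float,x)) for x in goto(push(C,th,.027,.112),th)])
E
```

```text
-97 [1.1, -1.8, 1.7] [0.0, 0.0, -2.4]
-93 [2.6, -6.5, 1.7] [0.0, 0.0, -6.4]
-89 [3.8, -11.3, 1.7] [0.0, 0.0, -10.4]
-85 [4.7, -16.1, 1.7] [0.0, 0.0, -14.4]
-81 [5.2, -21.0, 1.7] [0.0, 0.0, -18.4]
-77 [5.4, -25.9, 1.7] [0.0, 0.0, -22.4]
-73 [5.2, -30.8, 1.7] [0.0, 0.0, -26.4]
-69 [4.7, -35.7, 1.7] [0.0, 0.0, -30.4]
-65 [3.9, -40.5, 1.7] [0.0, 0.0, -34.4]
```

{"fn": "move_arm", "kwargs": {"motion": [[[1.1,-2.2,0.5],[0,0,-2.4],1],[[2.6,-6.5,1],[0,0,-6.4],1],[[3.8,-11.3,1],[0,0,-10.4],1],[[4.7,-16.1,1],[0,0,-14.4],1],[[5.2,-21,1],[0,0,-18.4],1],[[5.4,-25.9,1],[0,0,-22.4],1],[[5.2,-30.8,1],[0,0,-26.4],1],[[4.7,-35.7,1],[0,0,-30.4],1],[[3.9,-40.5,1],[0,0,-34.4],1]]}}

```text
clock: 4.05
tool_pos: [0.5797, -0.0058, 0.1128]
orientation: [179.9, -0.0, -65.5]
force: [-2.8, -0.9, 4.5]
opening: 0.0002
gripper_force: 1.8
```

```bash
python3 - <<'E'
from h import *
o=ctrl.get_obs();print(o["tool_pos"],o["orientation"],o["force"],o["joint_pos"])
s=ctrl.snapshot("top");cv2.imwrite("pics/t2.png",np.hstack([s["color"][150:330,150:330],ctrl.snapshot("wrist")["color"][::2,::2][:180]]))
C=np.array((.578,.0655))
for th in range(-64,-18,5):print(th,*[list(map(float,x)) for x in goto(push(C,th,.027,.112),th)])
E
```

```text
[ 0.5797284  -0.00575047  0.1127572 ] [ 1.79912889e+02 -5.66646250e-03 -6.55200522e+01] [-2.77433473 -0.94012584  4.48471007] [ 1.87601423e+01  1.85930773e+01 -2.12867404e+01  1.86373122e-02
 -5.02062965e+01  5.70786209e+00]
-64 [0.1, -1.9, 0.7] [0.0, -0.0, -1.6]
-59 [2.0, -7.7, 0.7] [0.0, -0.0, -6.6]
-54 [3.5, -13.7, 0.7] [0.0, -0.0, -11.6]
-49 [4.4, -19.7, 0.7] [0.0, -0.0, -16.6]
-44 [4.7, -25.9, 0.7] [0.0, -0.0, -21.6]
-39 [4.6, -32.0, 0.7] [0.0, -0.0, -26.6]
-34 [3.9, -38.1, 0.7] [0.0, -0.0, -31.6]
-29 [2.6, -44.1, 0.7] [0.0, -0.0, -36.6]
-24 [0.9, -50.0, 0.7] [0.0, -0.0, -41.6]
-19 [-1.4, -55.7, 0.7] [0.0, -0.0, -46.6]
```

View pics/t2.png

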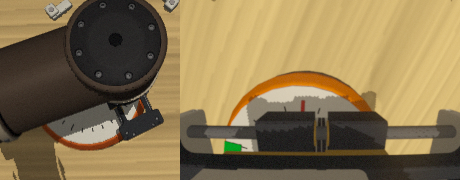

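The arm hides the dial in the top view. The wrist half shows the red needle upright beside the fingers, so it is turning with them, and the green mark is coming in at the lower left.

{"fn": "move_arm", "kwargs": {"motion": [[[0.1,-1.9,0.5],[0,0,-1.6],1],[[2,-7.7,0.5],[0,0,-6.6],1],[[3.5,-13.7,0.5],[0,0,-11.6],1],[[4.4,-19.7,0.5],[0,0,-16.6],1],[[4.7,-25.9,0.5],[0,0,-21.6],1],[[4.6,-32,0.5],[0,0,-26.6],1],[[3.9,-38.1,0.5],[0,0,-31.6],1],[[2.6,-44.1,0.5],[0,0,-36.6],1],[[0.9,-50,0.5],[0,0,-41.6],1]]}}

```text
clock: 4.9
tool_pos: [0.6263, 0.014, 0.1122]
orientation: [180.0, -0.0, -24.0]
force: [0.6, -4.6, -0.5]
opening: 0.0003
gripper_force: 1.8
```

```bash
python3 - <<'E'
from h import *
o=ctrl.get_obs();print(o["tool_pos"],o["orientation"],o["force"],o["joint_pos"])
C=np.array((.578,.0655))
for th in range(-24,5,4):print(th,*[list(map(float,x)) for x in goto(push(C,th,.027,.112),th)])
E
```

```text
[0.62628834 0.01398134 0.11215682] [ 1.79950373e+02 -1.91900610e-02 -2.40112688e+01] [ 0.58297946 -4.64148857 -0.46805126] [ 19.13727088  22.44361283 -15.30259379   0.06236987 -52.27374865
  46.81327996]
-24 [-0.1, -0.4, 0.2] [0.0, -0.0, -0.0]
-20 [1.7, -5.0, 0.2] [0.1, -0.0, -4.0]
-16 [3.1, -9.7, 0.1] [0.1, -0.0, -8.0]
-12 [4.1, -14.5, 0.1] [0.1, -0.0, -12.0]
-8 [4.9, -19.4, 0.1] [0.1, -0.0, -16.0]
-4 [5.2, -24.3, 0.1] [0.1, -0.0, -20.0]
0 [5.3, -29.2, 0.1] [0.1, -0.0, -24.0]
4 [5.0, -34.1, 0.1] [0.1, -0.0, -28.0]
```

{"fn": "move_arm", "kwargs": {"motion": [[[1.7,-5,0],[0,0,-4],1],[[3.1,-9.7,0],[0,0,-8],1],[[4.1,-14.5,0],[0,0,-12],1],[[4.9,-19.4,0],[0,0,-16],1],[[5.2,-24.3,0],[0,0,-20],1],[[5.3,-29.2,0],[0,0,-24],1],[[5.1,-31,0],[0,0,-25.5],1],[[5.1,-31.5,0],[0,0,-26],1],[[5.1,-31.5,0],[0,0,-26],1]]}}

```text
clock: 5.65
tool_pos: [0.6439, 0.0414, 0.1122]
orientation: [180.0, -0.0, 1.8]
force: [0.6, -1.2, 0.9]
opening: 0.0006
gripper_force: 0.9
```

```bash
cat >> h.py <<'E'
def rg(s,C=(.578,.0655)):
    """red needle and green mark as seen: positions and polar angles"""
    out={}
    for w,z in(("red",.092),("green",.078)):
        v,u=np.nonzero(mask(s,w));P=np.array([at(s,(a,b),z)[:2] for a,b in zip(u,v)]).reshape(-1,2)
        d=P-np.array(C);r=np.hypot(*d.T);k=(r>.07)&(r<.108)
        if k.sum()<4: print(w,"few",k.sum());continue
        p=P[k].mean(0);out[w]=p;print(w,k.sum(),p.round(4),"r",np.hypot(*(p-C)).round(4),"ang",np.degrees(np.arctan2(*(p-C)[::-1])).round(2),"px",u[k].mean().round(1),v[k].mean().round(1))
    return out
E
python3 - <<'E'
from h import *
o=ctrl.get_obs();print(o["tool_pos"],o["orientation"],o["force"])
s=ctrl.snapshot("wrist");rg(s);cv2.imwrite("pics/w3.png",s["color"])
s=ctrl.snapshot("scene");rg(s);cv2.imwrite("pics/s3.png",s["color"])
E
```

```text
[0.64386574 0.04139568 0.11223062] [ 1.79999897e+02 -3.57645998e-02  1.83728762e+00] [ 0.56184473 -1.18953028  0.86340546]
red 138 [0.6667 0.0651] r 0.0887 ang -0.26 px 243.5 210.2
green 918 [0.6739 0.085 ] r 0.0979 ang 11.51 px 213.8 192.0
red 6 [0.664  0.0659] r 0.086 ang 0.28 px 276.2 242.8
green 49 [0.6753 0.0861] r 0.0995 ang 11.94 px 276.9 256.6
```

View pics/w3.png

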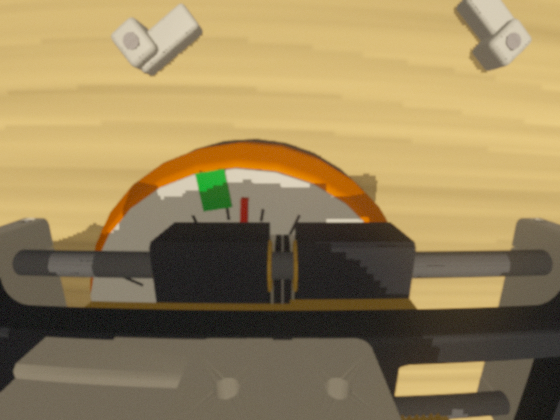

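In the wrist view the needle is at (244,210) and the green mark centre is at (214,192). About 11–12° remain, so I'll go 10.5° first and then trim.

```bash
python3 - <<'E'
from h import *
o=ctrl.get_obs();C=np.array([.58,.0663,.112])
for d in(3,6,9,10.5):
    p=C+Ro.from_euler("z",d,degrees=True).apply(o["tool_pos"]-C);p[2]=.112
    print(d,*goto(p,1.84+d))
E
```

```text
3 [ 1.3 -3.3  0.2] [-0. -0. -3.]
6 [ 2.5 -6.7  0.2] [-0. -0. -6.]
9 [  3.4 -10.2   0.2] [-0. -0. -9.]
10.5 [  3.9 -11.9   0.2] [ -0.   -0.  -10.5]
```

{"fn": "move_arm", "kwargs": {"motion": [[[0.7,-1.7,0],[0,0,-1.5],1],[[1.3,-3.3,0],[0,0,-3],1],[[1.9,-5,0],[0,0,-4.5],1],[[2.5,-6.7,0],[0,0,-6],1],[[3,-8.5,0],[0,0,-7.5],1],[[3.4,-10.2,0],[0,0,-9],1],[[3.7,-11,0],[0,0,-9.8],1],[[3.9,-11.9,0],[0,0,-10.5],1],[[3.9,-11.9,0],[0,0,-10.5],1],[[3.9,-11.9,0],[0,0,-10.5],1]]}}

```text
clock: 6.58
tool_pos: [0.6472, 0.0537, 0.1121]
orientation: [-180.0, -0.0, 12.5]
force: [0.6, -1.5, 1.0]
opening: 0.0001
gripper_force: 0.9
```

```bash
python3 - <<'E'
from h import *
o=ctrl.get_obs();print(o["tool_pos"],o["orientation"],o["force"])
s=ctrl.snapshot("wrist");rg(s,(.58,.0663));cv2.imwrite("pics/w4.png",cv2.resize(s["color"][140:260,150:350],None,fx=4,fy=4))
E
```

```text
[0.64716067 0.05371239 0.11208508] [-1.79987894e+02 -7.33742830e-03  1.24712252e+01] [ 0.62709852 -1.45054352  1.04637689]
red 136 [0.665 0.081] r 0.0863 ang 9.83 px 243.7 210.9
green 926 [0.6758 0.0856] r 0.0977 ang 11.4 px 242.5 186.6
```

View pics/w4.png

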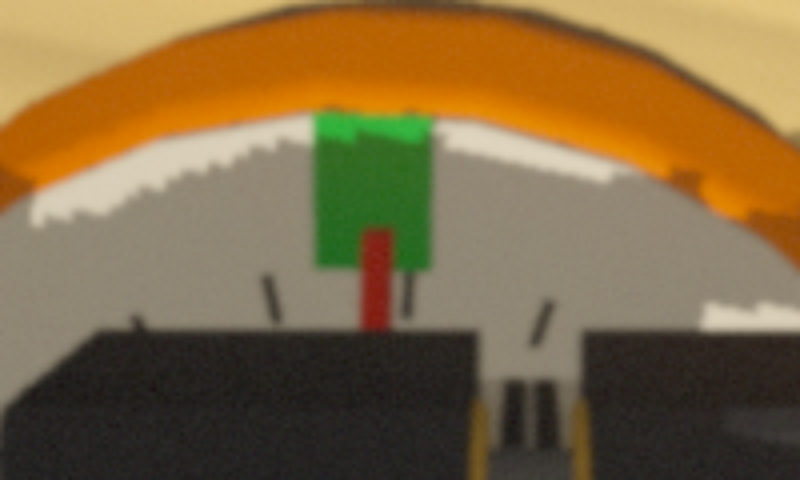

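The crop shows the green mark spanning x 316–433 and the needle tip at (378,230), with the needle standing higher than the mark. I'll correct for that parallax numerically.

```bash
python3 - <<'E'
from h import *
s=ctrl.snapshot("wrist");c=lambda x,y:(150+(x-1.5)/4,140+(y-1.5)/4)
G=np.mean([at(s,c(*q),.078) for q in[(316,114),(433,114),(316,268),(431,268)]],0)[:2]
T=at(s,c(378,230),.094)[:2];B=at(s,c(375.5,325),.094)[:2]
n=np.degrees(np.arctan2(*(T-B)[::-1]));print("G",G,"tip",T,"base",B,"needle dir",n)
for a in(10,11.3,n):
    r=np.radians(a);t=np.array([-np.sin(r),np.cos(r)]);u=np.array([np.cos(r),np.sin(r)]);print(a,"tang mm",(G-T)@t*1e3,"rad",(G-T)@u*1e3)
E
```

```text
G [0.67529577 0.08510242] tip [0.67344298 0.082062  ] base [0.65985529 0.07988119] needle dir 9.118145078917735
10 tang mm 2.6724969119013458 rad 2.352610341351907
11.3 tang mm 2.618434580530079 rad 2.4126366302952538
9.118145078917735 tang mm 2.7083886084070863 rad 2.3112001878264232
```

{"fn": "move_arm", "kwargs": {"motion": [[[0.2,-0.8,0],[0,0,-0.7],1],[[0.4,-1.6,0],[0,0,-1.4],1],[[0.4,-1.6,0],[0,0,-1.4],1],[[0.4,-1.6,0],[0,0,-1.4],1]]}}

```text
clock: 7.02
tool_pos: [0.6473, 0.0552, 0.1121]
orientation: [180.0, -0.0, 13.9]
force: [2.2, -2.1, 1.3]
opening: 0.0009
gripper_force: 1.3
```

```bash
cat >> h.py <<'E'
def tang(s,name):
    """needle line vs green mark: signed tangential miss (mm, + = go on CCW)"""
    C=np.array((.58,.0663));P={}
    for w,z in(("red",.093),("green",.078)):
        v,u=np.nonzero(mask(s,w));p=np.array([at(s,q,z)[:2] for q in zip(u,v)]).reshape(-1,2);r=np.linalg.norm(p-C,axis=1);P[w]=p[(r>.07)&(r<.112)]
    # green centre by min-area rect
    gc=np.array(cv2.minAreaRect((P["green"]*1e4).astype(np.float32))[0])/1e4
    rd=P["red"];m=rd.mean(0);a=np.arctan2(*(gc-C)[::-1]);t=np.array([-np.sin(a),np.cos(a)])
    ra=np.arctan2(*(m-C)[::-1]);print(name,len(rd),len(P["green"]),"red",m.round(4),"G",gc.round(4),"miss mm",round((a-ra)*95,2),"ang",np.degrees([ra,a]).round(2))
E
python3 - <<'E'
from h import *
print(ctrl.get_obs()["orientation"],ctrl.get_obs()["force"])
s=ctrl.snapshot("wrist");tang(s,"w");print([ (cen(mask(s,k),(180,320,150,230))[0].round(1)) for k in("red","green")])
tang(ctrl.snapshot("scene"),"s")
E
```

```text
[ 1.79999107e+02 -1.52834880e-02  1.38828146e+01] [ 2.21789193 -2.12900091  1.300548  ]
w 131 941 red [0.6647 0.0828] G [0.6752 0.0852] miss mm 0.35 ang [11.04 11.25]
[array([243.7, 211.1]), array([246.6, 185.7])]
s 6 48 red [0.6642 0.0842] G [0.6757 0.0865] miss mm -0.11 ang [11.98 11.91]
```

Both cameras put the miss within about 0.4 mm. I'll back off, lift, and check from clear views.

{"fn": "move_arm", "kwargs": {"motion": [[[0,5,0],[0,0,0],1],[[0,12,0],[0,0,0],1],[[0,15,-20],[0,0,0],1],[[0,15,-55],[0,0,0],1],[[-30,15,-90],[0,0,0],1],[[-65,15,-110],[0,0,0],1],[[-100,15,-120],[0,0,0],1],[[-110,15,-120],[0,0,0],1],[[-110,15,-120],[0,0,0],1],[[-110,15,-120],[0,0,0],1]]}}

```text
clock: 7.95
tool_pos: [0.5437, 0.0139, 0.2325]
orientation: [-180.0, -0.1, 13.9]
force: [0.7, 0.8, 0.7]
opening: 0.0003
gripper_force: 0.0
```

```bash
python3 - <<'E'
from h import *
o=ctrl.get_obs();print(o["tool_pos"],o["orientation"],o["joint_pos"])
for n in("wrist","scene","top"):
    s=ctrl.snapshot(n)
    try: tang(s,n)
    except Exception as e: print(n,e)
    if n=="wrist":cv2.imwrite("pics/w5.png",s["color"])
e=np.array([.5153,.3157])-.049*np.array([np.cos(.038),np.sin(.038)])
for y in(2.2,-177.8):print(e,goto([*e,.13],y))
E
```

```text
[0.54368976 0.01393221 0.23254556] [-1.79973709e+02 -5.87790623e-02  1.38686201e+01] [ 2.21055181e+01  8.72243867e+00 -1.70808319e+01 -1.95575542e-02
 -6.41347915e+01  8.17716381e+01]
wrist 19 331 red [0.6657 0.0825] G [0.6751 0.0849] miss mm 0.51 ang [10.73 11.04]
scene 7 52 red [0.6624 0.0842] G [0.6759 0.0864] miss mm -0.76 ang [12.29 11.83]
top 0 0 red [nan nan] G [0. 0.] miss mm nan ang [    nan -173.48]
[0.46633537 0.31383845] (array([  -4. , -309.6,  101.2]), array([ 0. ,  0.1, 11.7]))
[0.46633537 0.31383845] (array([  -4. , -309.6,  101.2]), array([-1.000e-01,  0.000e+00, -1.683e+02]))h.py:43: RuntimeWarning: Mean of empty slice.
  rd=P["red"];m=rd.mean(0);a=np.arctan2(*(gc-C)[::-1]);t=np.array([-np.sin(a),np.cos(a)])
  ret = um.true_divide(
```

View pics/w5.png

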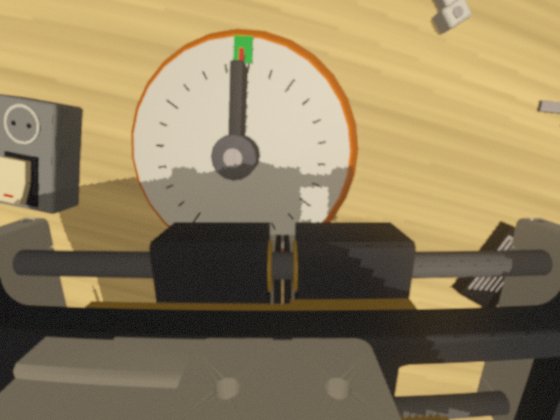

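The whole dial is now visible. The needle is over the green mark near (242,50), and the socket is at the left.

{"fn": "move_arm", "kwargs": {"motion": [[[0,-35,0],[0,0,2],1],[[0,-70,0],[0,0,4],1],[[-1,-105,0],[0,0,6],1],[[-2,-140,0],[0,0,8],1],[[-2,-175,0],[0,0,10],1],[[-3,-210,10],[0,0,11.7],1],[[-3,-245,20],[0,0,11.7],1],[[-4,-280,35],[0,0,11.7],1],[[-4,-309.6,60],[0,0,11.7],1],[[-4,-309.6,80],[0,0,11.7],1]]}}

```text
clock: 8.93
tool_pos: [0.4655, 0.3187, 0.1498]
orientation: [180.0, 0.0, 2.4]
force: [-0.0, -0.4, -0.0]
opening: 0.0002
gripper_force: 0.0
```

```bash
python3 - <<'E'
from h import *
o=ctrl.get_obs();print(o["tool_pos"],o["orientation"],o["force"])
ss={n:ctrl.snapshot(n) for n in("top","scene")}
for n,s in ss.items():
    try: tang(s,n)
    except Exception as e: print(n,e)
print(goto([.4663,.3138,.12],2.2))
a=cv2.resize(ss["top"]["color"][170:310,170:310],None,fx=3,fy=3,interpolation=2);b=cv2.resize(ss["scene"]["color"][220:360,240:360+20],None,fx=2.7,fy=3,interpolation=2)
b=cv2.resize(ss["scene"]["color"][240:380,340:466],None,fx=3,fy=3,interpolation=2)
cv2.imwrite("pics/c6.png",np.hstack([a,b]))
E
```

```text
[0.46547836 0.31870333 0.149801  ] [1.79996902e+02 5.68126390e-03 2.36775746e+00] [-0.02397031 -0.41838453 -0.00918433]
top 7 69 red [0.6673 0.0827] G [0.6747 0.085 ] miss mm 0.87 ang [10.62 11.15]
scene 6 51 red [0.6632 0.0844] G [0.6761 0.0861] miss mm -0.97 ang [12.25 11.67]
(array([ 2.4, -0.3, 27.4]), array([0.4, 0.3, 0.1]))
```

View pics/c6.png

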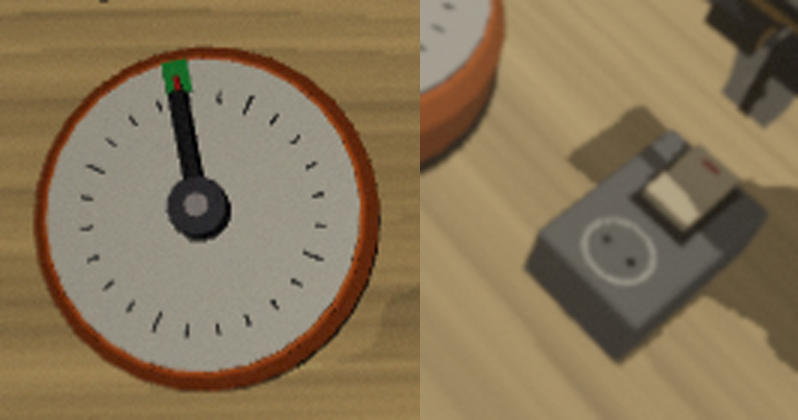

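The top crop (left) shows the needle centred on the green plate near (177,78). The scene crop (right) shows the rocker still off, with its red-bar end raised and the fingers above it. Next I'll press.

{"fn": "move_arm", "kwargs": {"motion": [[[2,0,20],[0,0,0],1],[[2,0,40],[0,0,0],1],[[2,0,50],[0,0,0],1],[[2,0,54],[0,0,0],1],[[2,0,56],[0,0,0],1],[[2,0,58],[0,0,0],1],[[2,0,60],[0,0,0],1],[[2,0,60],[0,0,0],1]]}}

```text
clock: 9.7
tool_pos: [0.4682, 0.314, 0.0926]
orientation: [-180.0, -0.0, 2.2]
force: [0.3, -0.4, 0.3]
opening: 0.0002
gripper_force: 0.0
```

{"fn": "move_arm", "kwargs": {"motion": [[[-1,0,2],[0,0,0],1],[[-1,0,4],[0,0,0],1],[[-1,0,6],[0,0,0],1],[[-1,0,8],[0,0,0],1],[[-1,0,9],[0,0,0],1],[[-1,0,9],[0,0,0],1]]}}

```text
clock: 10.2
tool_pos: [0.4666, 0.3139, 0.0832]
orientation: [180.0, 0.0, 2.2]
force: [-4.7, 0.4, 5.3]
opening: 0.0003
gripper_force: 2.8
```

{"fn": "move_arm", "kwargs": {"motion": [[[0,0,0.7],[0,0,0],1],[[0,0,1.4],[0,0,0],1],[[0,0,1.4],[0,0,0],1]]}}

```text
clock: 10.45
tool_pos: [0.4667, 0.3139, 0.083]
orientation: [-180.0, -0.0, 2.2]
force: [-8.1, -1.9, 17.0]
opening: 0.0005
gripper_force: 8.4
```

It has bottomed out: 17 N with no further travel. I'll lift straight up and clear.

{"fn": "move_arm", "kwargs": {"motion": [[[0,0,-3],[0,0,0],1],[[0,0,-15],[0,0,0],1],[[0,0,-45],[0,0,0],1],[[0,0,-80],[0,0,0],1],[[0,-30,-110],[0,0,0],1],[[0,-65,-130],[0,0,0],1],[[0,-100,-130],[0,0,0],1],[[0,-130,-130],[0,0,0],1],[[0,-130,-130],[0,0,0],1],[[0,-130,-130],[0,0,0],1]]}}

```text
clock: 11.28
tool_pos: [0.4616, 0.445, 0.2105]
orientation: [179.9, 0.0, 2.3]
force: [0.1, 0.3, -0.4]
opening: 0.0008
gripper_force: 0.0
```

```bash
python3 - <<'E'
from h import *
o=ctrl.get_obs();print(o["tool_pos"],o["force"])
ss={n:ctrl.snapshot(n) for n in("top","scene")}
for n,s in ss.items():
    try: tang(s,n)
    except Exception as e: print(n,e)
a=cv2.resize(ss["top"]["color"][170:310,100:260],None,fx=2.5,fy=3,interpolation=2)
b=cv2.resize(ss["scene"]["color"][240:380,340:466],None,fx=3,fy=3,interpolation=2)
cv2.imwrite("pics/c7.png",np.hstack([a,b]))
E
```

```text
[0.46158082 0.4449975  0.21049534] [ 0.12804086  0.27777467 -0.43538113]
top 6 69 red [0.6668 0.0828] G [0.6747 0.085 ] miss mm 0.62 ang [10.77 11.15]
scene 8 52 red [0.6633 0.0843] G [0.676  0.0868] miss mm -0.18 ang [12.17 12.07]
```

View pics/c7.png

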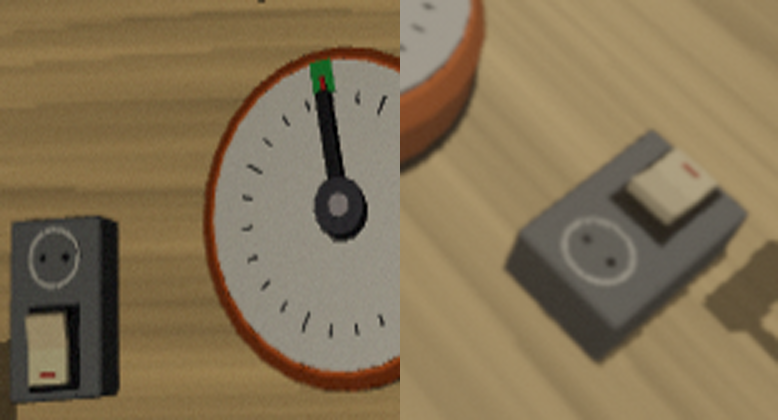

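The rocker's red-bar half is now level, with the outlet-side end raised, so it is on. The needle is still centred on the green mark, near (322,80) in the left crop.

```bash
python3 -c "
from plant import ctrl
print(ctrl.close_job())"
```

```text
the job is handed in; nothing more can be done
None
```

I handed the job in at about 11 s: the pointer's red tip is on the middle of the green mark to within about 1 mm by the cameras, and the rocker was pressed on afterwards and stayed on; the key case, wings and gauge weren't touched, and the verdict hasn't come back.

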